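# Find the hidden catch plate and spring the accessory drawer

### The arm

A 6-joint arm with a two-finger parallel gripper is mounted at the origin on a cart in front of the work surface, level with it; the furniture and walls round the work are solid. World frame = base frame: x ahead of the robot, y to its left, z up, the work surface at z = 0. Lengths are in mm, angles in rad, forces in N, time in s.
With the tool pointing down it reaches from about 350 to 875 mm from the base axis. Payload 4.2 kg.
Tool frame: the origin (TCP) lies at the very end of the fingers, on their centre line; the grasp point (between the pads) lies 19 mm behind it; z points along the fingers, y is the line along which they close (so a half turn about z gives the same grasp; the last joint's range is limited). The gripper opens to 85 mm and grips with 20 to 120 N. Pads are 22 mm wide; open, the fingers measure 114 mm over their backs; the gripper's body (76 mm by 85 mm) begins 54 mm behind the grasp point. The pads swing forward as they close: fully open they stand 13 mm farther back than shut.
Start: joints at [1.437, 0.385, 0.008, 0, -1.194, -0.259], TCP at [239.202, 577.392, 231.312] pointing down, gripper open.
Joint ranges: [-3.14, 3.14], [-1.21, 2.06], [-1.07, 1.41], [-3.16, 2.05], [-2.99, -0.16], [-3.1, 3.1]. Speed limits (rad/s): [2.79, 2.79, 3.14, 3.14, 3.14, 3.14].

### API

Orientations are given as a unit quaternion [x, y, z, w].
In Python, from bench import arm gives the robot as it stands. The module is installed in compiled form; this text tells all that it offers.
- The arm moves only by the tool drive_tool, never from a script. Its argument "targets" is a list of rows, each a list of 5 numbers: the closure, from -1 (fully open) to 1 (shut), then the shift along the tool's x, y, z in mm, then the turn about the tool's z in degrees. In form: [[grip, tx, ty, tz, roll], ...]. A call has 1 to 12 rows; each row is the pose to reach, as a shift and turn from the pose commanded when the call began, along the tool's axes at that moment; what a row does not reach only later rows make up. A row lasts 1/10 s, in which the tool goes at most 50 mm and 8.59 degrees, less where a joint would pass 70% of its speed; a pose out of reach is approached as far as the arm can. A call with a gripper value outside its range is refused whole. The fingers move at their own pace and stop on an object; the grip force is fixed at half the most. Time passes only in rows, so rows that repeat a pose let the fingers close. It gives the time, the measured TCP pose, the force, the opening and the grip force at its end, in the units of the state.
- arm.read_state(): the state, without advancing time (a new reading comes with each control period).
- arm.get_image(name): name is "scene" or "top"; returns the picture (420x560x3 uint8, blue, green, red); there is no depth.
- arm.camera_params(name): a dict with "fov_y" (degrees; the focal length in pixels is half the picture's height over the tangent of half this angle, whatever the lens; pixels are square), "cx", "cy" (the principal point, pixels), "D" ([k1, k2, p1, p2, k3] as OpenCV has them; the pictures are not rectified), "rvec" (rotation vector, rad) and "tvec" (3), from world to camera coordinates, as OpenCV has them. Camera axes: x right, y down, z forward; pixel columns grow to the right and rows downward; lengths in mm; the calibration is good to about 2 mm. A picture is of the moment at which its call begins. camera_params takes no time and is no camera call.
- arm.job_done(): hands the job in; it is judged then, once.
The state is a dict: "clock": time; "joints": joint angles; "joint_vel": joint speeds; "joint_efforts": joint torques, N m; "position": TCP position; "ee_rot": TCP orientation; "contact_force": force on the tool from outside, world axes, zero at the start; "wrist_torque": the same for the moment, N m; "gripper_width": finger opening in mm; "grasp_force": force on a finger pad.
Only numpy, scipy, OpenCV 4.12 (cv2) and the standard library are available. Lean on these libraries where they do the work, as an engineer would, in place of code of your own. Each camera call takes 0.05 s, during which the arm holds its last target. There are 200 camera calls.

### The job

The accessory case's drawer is locked by a concealed catch: one of the six look-alike flush plates in its top gives when pressed. Feel the plates with the fingertips to find that one and press it right down so that the drawer springs fully open, then let go of it. Work only on the top plates: do not touch the drawer, and leave the things standing round and on the case where they are.

Things in the scene. Friction and masses are not known exactly. Their poses are not given: they have to be found in the camera images.
- case: grey painted metal accessory case, 200 mm deep (x) x 230 mm wide (y) x 72 mm high, fixed to the table; its front, which has a drawer without a handle, looks along its own -x. Origin: centre of its underside, on the table; z up. Its top is a flat panel with six square wells, in two rows of three, towards its front; behind them is a plain ledge 55 mm deep.
- panel (a point): middle of the six plates, at the height of their faces (70.5 mm above the table, 1.5 mm below the panel's top face); axes as the case. Plates: grey, 50x50 mm, in 53 mm wells, centred at x = -0.032 and +0.032, y = -0.064, 0 and +0.064 from here. All six look alike; five are rigid, one (another each time) is the sprung catch; only touch tells which.
- catch (a joint): travel of the one sprung plate (the hidden catch): 0 at rest, grows as it is pressed straight down, stop at 0.009 m. It starts to give at about 1.3 N, takes about 4.5 N right down, lets the drawer go at about 0.006 and springs back when let go.
- drawer (a joint): how far the drawer in the front of the case stands out: 0 shut and locked, 0.042 m fully out. Once freed, a spring drives it out by itself, along the case's -x, in about half a second; it cannot be pulled while locked. Its front plate, 214 mm wide and 57 mm high, is flush with the case's front when shut.
- cork_block: cork sanding block 37x87x24 mm that lies on the rear ledge of the case's top, behind the plates; loose, to be left alone; origin at the centre of its underside
- tin: round wax tin, diameter 71, height 36 mm, to the right of the case; loose, to be left alone; origin at the centre of its underside
- grip: loose black rubber grip, diameter 31, height 94 mm, standing on its end to the right of the case; loose, to be left alone; origin at the centre of its underside
- long_block: wooden set-up block 45x120x25 mm beside the left wall of the case; loose, to be left alone; origin at the centre of its underside
- drill_case: moulded drill-bit box 76x80x27 mm behind the case; loose, to be left alone; origin at the centre of its underside
- wood_block: grey wooden off-cut 36x55x36 mm behind the case; loose, to be left alone; origin at the centre of its underside

How it is judged (in metres and radians):
On the way:
1. the fingertips press the hidden catch down while the drawer is still in (value of joint catch above 0.005 m and contact force between the fingers and catch above 0.5 N and value of joint drawer below 0.02 m).
At the end, for the whole second after the job is handed in: the drawer stands at least 36 mm out and is still, the catch plate has sprung back to within 2 mm of rest, and each loose thing is within 30 mm of where it stood (value of joint drawer above 0.036 m and value of joint catch below 0.002 m and velocity of joint drawer below 0.01 m/s and distance of each of cork_block, tin, grip, long_block, drill_case, wood_block from where it was at the start of the episode below 0.03 m); the robot touches nothing.
It fails at once if the robot pushes or pulls the drawer (contact force between any of the fingers, the arm and drawer above 1.5 N).
It fails at once if a loose thing round the work is shifted or lifted by more than 30 mm (distance of any of cork_block, tin, grip, long_block, drill_case, wood_block from where it was at the start of the episode above 0.03 m).
It also fails if it takes over 51 s, if anything falls off the work surface, if the arm or the gripper's body presses on something with over 40 N, if the wrist force passes 120 N, or if a joint passes its speed limit or range.

## Working session

There is one attempt and no reset: what is moved stays moved. The work goes in short steps, Python scripts to look and compute and a tool call to move; the robot and the scene stay as the last step left them, time stands still between calls to the robot, and variables do not carry over. Pictures are saved under pics/ and viewed, at most 10 in all, crops included, and the job is handed in when it is done.

Besides the shell and the picture viewer there is one more tool, called after "Emit:" as a command line: name --pt "numbers of a row" for each row, then --argument value for the rest. drive_tool: Moves the arm, as the interface text tells. Its arguments: {"type":"object","properties":{"targets":{"type":"array","items":{"type":"array","items":{"type":"number"}}}},"required":["targets"]}

```bash
mkdir -p pics; cat > h.py <<'E'
import numpy as np,cv2
from bench import arm
def ray(name,px,z):
    p=arm.camera_params(name); f=210/np.tan(np.radians(p['fov_y'])/2)
    K=np.array([[f,0,p['cx']],[0,f,p['cy']],[0,0,1]])
    R=cv2.Rodrigues(np.array(p['rvec'],float))[0]; t=np.array(p['tvec'],float).ravel()
    u=cv2.undistortPoints(np.array(px,float).reshape(-1,1,2),K,np.array(p['D'],float)).reshape(-1,2)
    d=np.c_[u,np.ones(len(u))]@R; c=-R.T@t
    return c+d*((z-c[2])/d[:,2])[:,None]
E
python3 - <<'E'
from h import *
for n in('scene','top'):
    cv2.imwrite(f'pics/{n}0.png',arm.get_image(n))
    print(arm.camera_params(n))
print(arm.read_state())
E
```

```text
{'fov_y': 48.40950146747335, 'cx': 286.37539492588587, 'cy': 201.24290323782904, 'D': array([-0.15815632,  0.        ,  0.        ,  0.        ,  0.        ]), 'rvec': array([ 0.74964151, -2.70618604,  0.99167602]), 'tvec': array([451.93729466, 324.95527558, 651.53616087])}
{'fov_y': 47.13351814471117, 'cx': 273.37790216386594, 'cy': 214.0004216068801, 'D': array([-0.13266068,  0.        ,  0.        ,  0.        ,  0.        ]), 'rvec': array([ 2.15467696, -2.10530984,  0.17332896]), 'tvec': array([-114.50276848,  579.81897001,  837.59435422])}
{'clock': 0.1, 'joints': array([ 1.43660962e+00,  3.85495865e-01,  6.77497701e-03, -3.80923515e-04,
       -1.19399248e+00, -2.58616897e-01]), 'joint_vel': array([ 0.00142508, -0.0019097 ,  0.00255072,  0.00170908, -0.00131768,
        0.00037973]), 'joint_efforts': array([-6.36994628e-04, -3.93316770e+01,  1.88931870e+01,  4.19807017e+00,
       -2.59033899e-03,  2.42867273e-06]), 'position': array([239.02864373, 576.93839358, 230.33409432]), 'ee_rot': array([ 9.80760906e-01, -1.95210388e-01, -1.17094295e-04,  9.67672225e-04]), 'contact_force': array([0.09227849, 0.30480557, 0.42912096]), 'wrist_torque': array([-0.01671565, -0.00397397,  0.00366682]), 'grasp_force': 0.0, 'gripper_width': 85.52035972011147}
```

View pics/top0.png

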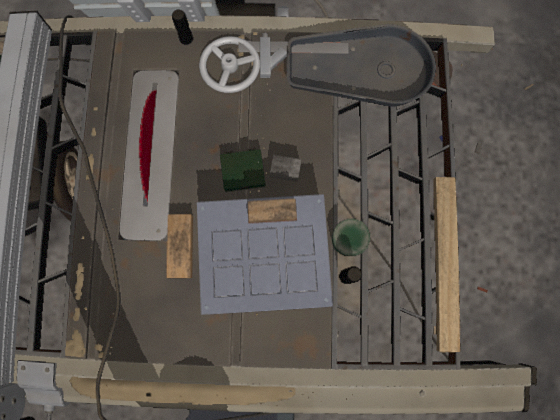

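View pics/scene0.png

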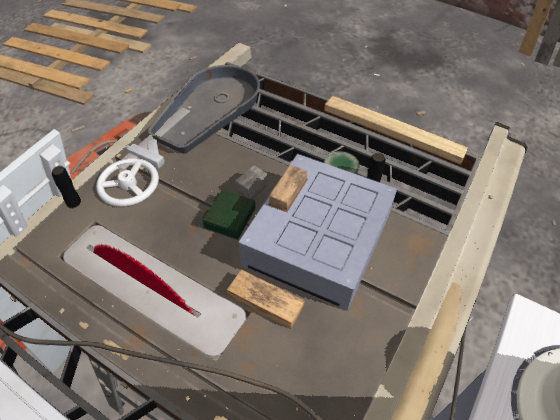

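The top view shows the case with plate centres near (227,243), (262,243), (299,241) in the rear row and (229,279), (265,279), (302,276) in the front row. The cork lies on the rear ledge at (273,210). The scene view confirms this and shows a clear approach from above.

```bash
cat >> h.py <<'E'
from scipy.spatial.transform import Rotation as Ro
def to_tool(P):
    s=arm.read_state(); return (np.array(P)-s['position'])@Ro.from_quat(s['ee_rot']).as_matrix()
E
python3 - <<'E'
from h import *
np.set_printoptions(precision=1,suppress=True)
im=cv2.imread('pics/top0.png')
c=ray('top',[(197,203),(323,196),(331,308),(202,314)],72); print('corners',c)
P=ray('top',[(227,243),(262,243),(299,241),(229,279),(265,279),(302,276)],70.5); print(P,P.mean(0))
S=ray('scene',[(298,238),(311,210),(328,186),(333,253),(347,223),(360,196)],70.5);print(S)
# outline of case: bluish
hsv=cv2.cvtColor(im,cv2.COLOR_BGR2HSV); print(hsv[305,260],hsv[330,260])
m=cv2.inRange(hsv,(105,25,120),(130,120,255)); m[:190]=0;m[320:]=0
k=max(cv2.findContours(m,0,1)[0],key=cv2.contourArea); r=cv2.minAreaRect(k); b=cv2.boxPoints(r); print(b); B=ray('top',b,72);print(B,B.mean(0))
# plate outlines: dark lines inside
A=ray('top',[(211,227),(317,224),(320,291),(215,298)],72);print(A,A.mean(0))
Rm=Ro.from_quat(arm.read_state()['ee_rot']).as_matrix();print(Rm)
cv2.imwrite('pics/crop.png',cv2.resize(im[185:325,185:345],None,fx=4,fy=4))
E
```

```text
corners [[ 595.4   37.2   72. ]
 [ 613.4 -190.1   72. ]
 [ 414.2 -205.7   72. ]
 [ 398.3   19.3   72. ]]
[[ 524.4  -19.9   70.5]
 [ 525.9  -82.2   70.5]
 [ 530.9 -148.    70.5]
 [ 460.7  -25.8   70.5]
 [ 462.3  -89.2   70.5]
 [ 469.  -154.2   70.5]] [495.5 -86.5  70.5]
[[ 515.7  -19.3   70.5]
 [ 525.8  -82.7   70.5]
 [ 526.3 -147.9   70.5]
 [ 452.5  -22.8   70.5]
 [ 459.8  -89.7   70.5]
 [ 466.2 -156.7   70.5]]
[120  18 126] [19 44 93]
[[295.  225. ]
 [296.5 223.5]
 [297.  224. ]
 [295.5 225.5]]
[[ 559.3 -140.3   72. ]
 [ 562.1 -142.9   72. ]
 [ 561.2 -143.9   72. ]
 [ 558.4 -141.2   72. ]] [ 560.3 -142.1   72. ]
[[ 552.2    9.8   72. ]
 [ 562.  -179.6   72. ]
 [ 443.4 -186.1   72. ]
 [ 426.8   -2.5   72. ]] [496.1 -89.6  72. ]
[[ 0.9 -0.4 -0. ]
 [-0.4 -0.9 -0. ]
 [ 0.   0.  -1. ]]
```

View pics/crop.png

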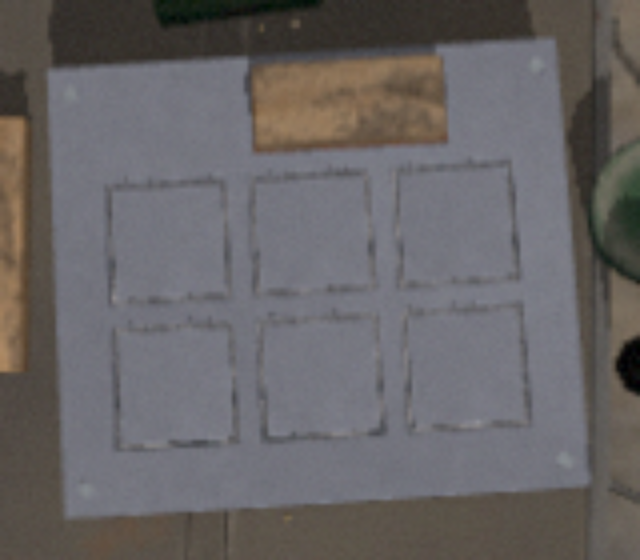

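The crop confirms the six outlines. I'll fit the 64 mm grid to their centres.

```bash
cat >> h.py <<'E'
px=np.array([(170,242),(314,232),(459,224),(176,384),(320,376),(467,368)])/4+185
G=np.array([(x,y) for x in(32,-32) for y in(64,0,-64)],float)
def plates():
    W=ray('top',px,70.5)[:,:2]; c=W.mean(0); U,_,V=np.linalg.svd((W-c).T@G); R=U@V
    return c+G@R.T, np.degrees(np.arctan2(R[1,0],R[0,0])), W
E
python3 - <<'E'
from h import *
np.set_printoptions(precision=1,suppress=True)
P,a,W=plates(); print(P,a,np.abs(P-W).max(),np.degrees(np.arctan2(*Ro.from_quat(arm.read_state()['ee_rot']).as_matrix()[1::-1,0])))
print(to_tool(np.c_[P,np.full(6,100)]))
E
```

```text
[[ 520.7  -21. ]
 [ 525.8  -84.8]
 [ 530.9 -148.6]
 [ 456.9  -26.1]
 [ 462.   -89.9]
 [ 467.1 -153.7]] 4.56684552684155 0.8141398704835865 -22.51403080412017
[[489.2 444.2 131.3]
 [518.3 501.2 131.4]
 [547.4 558.2 131.5]
 [432.2 473.4 131.3]
 [461.3 530.4 131.4]
 [490.5 587.4 131.5]]
```

Emit:
drive_tool --pt "1 489 444 0 -27" --pt "1 489 444 0 -27" --pt "1 489 444 0 -27" --pt "1 489 444 0 -27" --pt "1 489 444 0 -27" --pt "1 489 444 0 -27" --pt "1 489 444 0 -27" --pt "1 489 444 0 -27" --pt "1 489 444 0 -27" --pt "1 489 444 0 -27" --pt "1 489 444 0 -27" --pt "1 489 444 0 -27"

```text
clock: 1.3
position: [495.4, 32.7, 231.2]
ee_rot: [0.999, 0.039, -0.0, -0.0]
contact_force: [1.0, 0.8, -1.0]
gripper_width: 0.1
grasp_force: 0.0
```

Emit:
drive_tool --pt "1 0 0 0 0" --pt "1 0 0 0 0" --pt "1 0 0 0 0"

```text
clock: 1.6
position: [494.7, 35.2, 231.0]
ee_rot: [0.999, 0.04, -0.0, -0.0]
contact_force: [-0.4, -0.7, -0.4]
gripper_width: 0.2
grasp_force: 0.0
```

```bash
python3 - <<'E'
from h import *
np.set_printoptions(precision=1,suppress=True)
P=plates()[0]; s=arm.read_state(); print(s['position'],s['contact_force'])
print(to_tool(np.c_[P,np.full(6,80)]))
E
```

```text
[494.7  35.2 231. ] [-0.4 -0.7 -0.4]
[[ 21.6  58.1 151. ]
 [ 21.6 122.1 151. ]
 [ 21.6 186.1 151. ]
 [-42.4  58.2 151.1]
 [-42.4 122.2 151.1]
 [-42.4 186.2 151. ]]
```

Emit:
drive_tool --pt "1 22 58 40 0" --pt "1 22 58 80 0" --pt "1 22 58 120 0" --pt "1 22 58 145 0" --pt "1 22 58 153 0" --pt "1 22 58 153 0" --pt "1 22 58 153 0" --pt "1 22 58 153 0"

```text
clock: 2.4
position: [523.0, -20.5, 80.3]
ee_rot: [0.999, 0.04, 0.002, -0.0]
contact_force: [-0.6, -0.4, 1.1]
gripper_width: -0.1
grasp_force: 0.0
```

Emit:
drive_tool --pt "1 0 0 1 0" --pt "1 0 0 2 0" --pt "1 0 0 3 0" --pt "1 0 0 4 0" --pt "1 0 0 5 0" --pt "1 0 0 6 0" --pt "1 0 0 6 0" --pt "1 0 0 6 0"

```text
clock: 3.2
position: [521.7, -21.4, 72.2]
ee_rot: [0.999, 0.039, -0.0, 0.0]
contact_force: [-0.5, -0.1, 0.1]
gripper_width: -0.1
grasp_force: 0.0
```

Emit:
drive_tool --pt "1 0 0 1 0" --pt "1 0 0 2 0" --pt "1 0 0 3 0" --pt "1 0 0 4 0" --pt "1 0 0 4 0" --pt "1 0 0 4 0"

```text
clock: 3.8
position: [521.8, -21.3, 70.6]
ee_rot: [0.999, 0.04, 0.0, 0.0]
contact_force: [-4.5, 1.5, 14.6]
gripper_width: -0.2
grasp_force: 7.3
```

Rigid: it held at 70.6 mm with 14.6 N. Next is the plate to the right.

Emit:
drive_tool --pt "1 0 0 -12 0" --pt "1 0 0 -14 0" --pt "1 0 32 -14 0" --pt "1 0 64 -14 0" --pt "1 0 64 -12 0" --pt "1 0 64 -7 0" --pt "1 0 64 -4 0" --pt "1 0 64 -2 0" --pt "1 0 64 -1 0" --pt "1 0 64 0 0" --pt "1 0 64 0 0" --pt "1 0 64 0 0"

```text
clock: 5.0
position: [526.3, -84.6, 70.5]
ee_rot: [0.999, 0.04, -0.0, 0.001]
contact_force: [-6.4, 0.3, 15.7]
gripper_width: -0.5
grasp_force: 7.8
```

Rigid too.

Emit:
drive_tool --pt "1 0 0 -12 0" --pt "1 0 0 -14 0" --pt "1 0 32 -14 0" --pt "1 0 64 -14 0" --pt "1 0 64 -12 0" --pt "1 0 64 -7 0" --pt "1 0 64 -4 0" --pt "1 0 64 -2 0" --pt "1 0 64 -1 0" --pt "1 0 64 0 0" --pt "1 0 64 0 0" --pt "1 0 64 0 0"

```text
clock: 6.2
position: [532.1, -148.8, 68.4]
ee_rot: [0.999, 0.039, 0.0, 0.0]
contact_force: [0.3, 0.5, 0.4]
gripper_width: -0.1
grasp_force: 0.5
```

This one gives: 68.4 mm at almost no force. Press it right down and lift away.

Emit:
drive_tool --pt "1 0 0 2 0" --pt "1 0 0 4 0" --pt "1 0 0 6 0" --pt "1 0 0 8 0" --pt "1 0 0 8 0" --pt "1 0 0 8 0" --pt "1 0 0 8 0"

```text
clock: 6.9
position: [532.1, -148.9, 61.5]
ee_rot: [0.999, 0.039, 0.001, 0.0]
contact_force: [-2.3, 3.3, 11.2]
gripper_width: 0.2
grasp_force: 5.3
```

Emit:
drive_tool --pt "1 0 0 -10 0" --pt "1 0 0 -40 0" --pt "1 0 0 -80 0" --pt "1 0 0 -120 0" --pt "1 0 0 -150 0" --pt "1 0 0 -150 0" --pt "1 0 0 -150 0" --pt "1 0 0 -150 0" --pt "1 0 0 -150 0"

```text
clock: 7.8
position: [530.9, -149.0, 208.6]
ee_rot: [0.999, 0.039, -0.002, -0.0]
contact_force: [0.2, 0.8, 0.4]
gripper_width: -0.2
grasp_force: 0.0
```

```bash
python3 - <<'E'
from h import *
cv2.imwrite('pics/scene1.png',arm.get_image('scene'))
E
```

```text
(no output)
```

View pics/scene1.png

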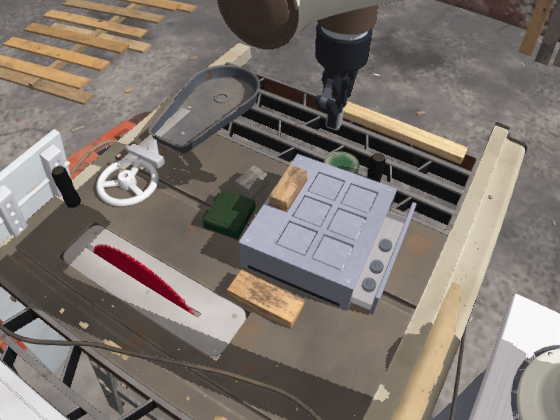

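The drawer stands out at (385,265), the gripper is clear above at (335,110), and the loose things are where they were.

```bash
python3 -c "
from bench import arm
print(arm.job_done())"
```

```text
the job is handed in; nothing more can be done
None
```

I found the catch under the rear-right plate and pressed it to its stop. The drawer sprang open, the gripper lifted clear with nothing else visibly moved, and the job is handed in; no verdict came back.

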